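# Close the spring gate of the blower fixture and bolt it

### The job

Swing the yellow spring gate of the screwdriving fixture across in front of the blower and hold it against its spring while you feel for the slot in the dark arc plate with the drop bolt. Push the red-knobbed bolt fully down into the slot, then let go, so that the bolt alone keeps the gate shut; leave the blower, the screwdriver and the screw tray where they are.

Things in the scene. Friction and masses are not known exactly. Their poses are not given: they have to be found in the camera images.
- hinge (a point): On the gate's hinge axis at table height. Fixture, fixed to the table: aluminium base plate 12 mm thick, from x -160 to +175 and y -205 to +45 mm in this frame (z up). Hinge post here, 95 mm high, 26 mm across. The open gate points along this frame's -x and closes counter-clockwise seen from above, towards -y. The blower's nest (blue walls 32 mm high) is centred at x 92, y -95 mm.
- arc_mid (a point): Dark arc plate under the bolt's path: top 30 mm above the table, 12 mm thick, 44 mm wide, centred 150 mm from the hinge axis. One slot right through, 16 mm wide along the arc, open at both ends. This point is at gate swing 1.26 on the plate's top, NOT the slot: the slot's middle is set anywhere from 1.10 to 1.42 rad and is not measured. Unbroken from 0.4 rad before it to the gate's end stop.
- gate (a joint): Swing of the yellow gate, rad: 0 open (on its stop), grows counter-clockwise from above, end stop 1.55. Bar 14 mm thick, 45 to 65 mm above the table, reaching 161 mm from the hinge axis; a rubber bumper stands 32 mm out on the blower's side. A torsion spring swings it open when let go: 0.4 N m at 0, 0.5 N m more per rad, about 7 N at the knob when nearly shut.
- bolt (a joint): How far the bolt is pushed down, m: 0 up (start), 0.018 fully down. It rides upright in the gate's end, 150 mm from the hinge axis, and stays where it is left (about 1.5 N pushes it down). Rod 10 mm thick, round nose; up, the nose is 34 mm above the table, so it meets the arc plate after 4 mm where there is no slot, and goes the whole 18 mm in the slot.
- knob (a point): Centre of the bolt's red knob, half-way up: an upright cylinder 24 mm across and 34 mm high, at 117 mm above the table with the bolt up (99 mm with it down), 150 mm from the hinge axis. Below it are only the 10 mm rod and the gate's end, a 21 mm round boss with its top 67 mm above the table. It moves with the gate and the bolt.
- blower_center (a point): Centre of the loose blower motor's round body (grey cast housing, black top, 94 mm across, 72 mm high; its square outlet reaches 80 mm out, away from the gate), standing in the nest; not to be moved.
- driver_center (a point): Middle of a loose black and grey electric screwdriver lying on the table, 230 mm long along its x, 38 mm thick, 19 mm above the table; not to be moved.
- tray_center (a point): Centre of a loose blue screw tray, 130 x 170 mm, 35 mm high; not to be moved.

How it is judged:
By the outcome, as a careful person would: the job done as asked, in the order asked, and still so for the second after the job is handed in, with the robot touching nothing.
It also fails if it takes over 48 s, if anything falls off the work surface, if the arm or the gripper's body presses on something with over 40 N, if the wrist force passes 120 N, or if a joint passes its speed limit or range.

### The arm

A 6-joint arm with a two-finger parallel gripper is mounted at the origin on the work surface. World frame = base frame: x ahead of the robot, y to its left, z up, the work surface at z = 0. Lengths are in m, angles in degrees, forces in N, time in s.
With the tool pointing down it reaches from about 0.275 to 0.85 m from the base axis. Payload 19 kg.
Tool frame: the origin (TCP) lies at the very end of the fingers, on their centre line; the grasp point (between the pads) lies 19 mm behind it; z points along the fingers, y is the line along which they close (so a half turn about z gives the same grasp; the last joint's range is limited). The gripper opens to 85 mm and grips with 20 to 120 N. Pads are 22 mm wide; open, the fingers measure 114 mm over their backs; the gripper's body (76 mm by 85 mm) begins 54 mm behind the grasp point. The pads swing forward as they close: fully open they stand 13 mm farther back than shut.
Start: joints at [65.489, 8.623, 82.357, -0, 89.026, -7.678], TCP at [0.167, 0.55, 0.231] pointing down, gripper open.
Joint ranges: [-160.23, 160.23], [-39.13, 120.54], [6.94, 153.29], [-79.49, 259.48], [9.18, 160.14], [-161.06, 161.06]. Speed limits (degrees/s): [108.29, 108.29, 127.2, 172.46, 172.46, 172.46].

### API

Orientations are given as a 3x3 rotation matrix whose columns are the frame's x, y, z axes.
In Python, from workcell import manip gives the robot as it stands.
- The arm moves only by the shell command python3 -m handwheel 'ROWS' [OPENING] [FORCE]. ROWS is JSON, a list of rows, each a list of 2 entries, a list of its own where there are three numbers: the shift along the tool's x, y, z in cm, then the turn, a rotation vector about the tool's x, y, z in rad. A call has exactly 10 rows; each row shifts and turns the commanded pose from where the row before left it, along the tool's axes as they then stand; what a row does not reach is not made up. A row lasts 1/8 s, in which the tool goes at most 62.5 mm and 10.7 degrees, less where a joint would pass 70% of its speed; a pose out of reach is approached as far as the arm can. A call is refused whole if a number of a shift passes 6.25 or a number of a turn 0.188, either way. A call with a gripper value outside its range is refused whole. OPENING is the opening, from -1 (shut) to 1 (fully open), set as the call begins (- or left out, the last holds). The fingers move at their own pace and stop on an object; FORCE is the grip in N (left out, the last holds). Time passes only in rows, so rows that do not move let the fingers close, or fill a call up. It gives the time, the measured TCP pose, the force, the opening and the grip force at its end, in the units of the state.
- manip.sense(): the state, without advancing time (a new reading comes with each control period).
- manip.capture(name): name is "scene" or "top" or "wrist"; returns the picture (384x512x3 uint8, red, green, blue); there is no depth.
- manip.calibration(name): a dict with "K" (3x3 intrinsics, pixels), "position" and "rotation" of the camera in the world; the wrist camera has in their place "mount" (4x4, takes a point from camera to tool coordinates, whose origin is the TCP and whose axes are the flange's). Camera axes: x right, y down, z forward; pixel columns grow to the right and rows downward; lengths in m; the calibration is good to about 2 mm. A picture is of the moment at which its call begins: read the wrist's pose just before it. calibration takes no time and is no camera call.
- manip.close_job(): hands the job in; it is judged then, once.
The state is a dict: "t": time; "joint_positions": joint angles; "dq": joint speeds; "joint_efforts": joint torques, N m; "position": TCP position; "eef_rot": TCP orientation; "contact_force": force on the tool from outside, world axes, zero at the start; "torque": the same for the moment, N m; "finger_gap": finger opening in m; "finger_force": force on a finger pad.
Only numpy, scipy, OpenCV 4.12 (cv2) and the standard library are available. Lean on these libraries where they do the work, as an engineer would, in place of code of your own. Each camera call takes 0.05 s, during which the arm holds its last target. There are 200 camera calls.

## Working session

There is one attempt and no reset: what is moved stays moved. The work goes in short steps, Python scripts to look and compute and a shell command to move; the robot and the scene stay as the last step left them, time stands still between calls to the robot, and variables do not carry over. Pictures are saved under pics/ and viewed, at most 10 in all, crops included, and the job is handed in when it is done.

```bash
mkdir -p pics; ls; python3 - <<'E'
from workcell import manip
import cv2,numpy as np
s=manip.sense();print(s['t'],s['position'],np.round(s['eef_rot'],3).tolist(),s['finger_gap'])
for n in('scene','top'):
    im=manip.capture(n);cv2.imwrite(f'pics/{n}0.png',im[:,:,::-1]);c=manip.calibration(n);print(n,np.round(c['K'],1).tolist(),np.round(c['position'],3),np.round(c['rotation'],3).tolist())
a=cv2.imread('pics/scene0.png');b=cv2.imread('pics/top0.png')
cv2.imwrite('pics/both.png',cv2.resize(np.vstack([a,b]),None,fx=.78,fy=.78))
E
```

```text
pics
0.0 [0.16641798 0.5501454  0.23069642] [[-0.957, 0.29, -0.0], [0.29, 0.957, -0.001], [0.0, -0.001, -1.0]] 0.08545241959025983
scene [[478.2, 0.0, 255.7], [0.0, 478.2, 189.0], [0.0, 0.0, 1.0]] [1.222 0.513 1.386] [[-0.658, 0.633, -0.408], [0.753, 0.564, -0.339], [0.015, -0.53, -0.848]]
top [[498.4, 0.0, 261.4], [0.0, 498.4, 193.2], [0.0, 0.0, 1.0]] [0.362 0.014 1.446] [[0.009, -0.987, 0.162], [-1.0, -0.009, 0.0], [0.001, -0.162, -0.987]]
```

View pics/top0.png

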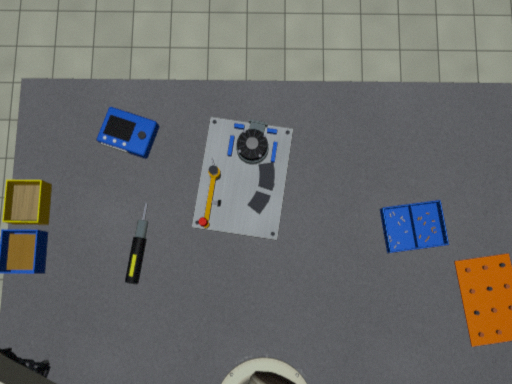

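View pics/scene0.png

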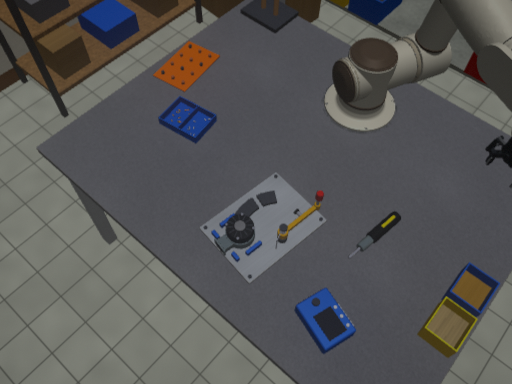

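Top view: the fixture's plate corners are about (210,118), (293,128), (276,239) and (192,228). The hinge post is at about (214,170) and the red knob at (204,222). The dark arc runs from (259,202) to (267,176), with a gap near (264,190). The scene view agrees, with the knob at (320,195).

```bash
cat > h.py <<'E'
import numpy as np,cv2
from workcell import manip
def ray(n,px,z,T=None):
    c=manip.calibration(n)
    if n=='wrist':
        M=np.array(c['mount']);R=T[0]@M[:3,:3];p=T[1]+T[0]@M[:3,3]
    else: R=np.array(c['rotation']);p=np.array(c['position'])
    d=R@np.linalg.solve(np.array(c['K']),[px[0],px[1],1.]);return p+d*(z-p[2])/d[2]
def blobs(m,amin=15):
    n,l,s,c=cv2.connectedComponentsWithStats(m.astype(np.uint8));return [(c[i],s[i]) for i in range(1,n) if s[i][4]>=amin]
E
python3 - <<'E'
from h import *
for n in('top','scene'):
    im=cv2.imread(f'pics/{n}0.png');h=cv2.cvtColor(im,cv2.COLOR_BGR2HSV).astype(int)
    H,S,V=h[...,0],h[...,1],h[...,2]
    print(n)
    for c,s in blobs(((H<6)|(H>174))&(S>150)&(V>100)): print('red',c,s,ray(n,c,.117))
    if n=='top':
        g=(S<60)&(V>120);g[:110]=0;g[245:]=0;g[:,:185]=0;g[:,300:]=0
        cs,_=cv2.findContours(g.astype(np.uint8),cv2.RETR_EXTERNAL,2)
        c=max(cs,key=cv2.contourArea);r=cv2.minAreaRect(c);b=cv2.boxPoints(r);W=np.array([ray(n,p,.012) for p in b]);print(b.tolist(),W)
    cr=im[110:245,180:305] if n=='top' else im[165:285,190:340]
    cv2.imwrite(f'pics/{n}c.png',cv2.resize(cr,None,fx=4,fy=4,interpolation=2))
c=manip.calibration('wrist');print(np.round(c['K'],1).tolist(),np.round(c['mount'],3).tolist())
E
```

```text
top
red [202.20408163 221.48979592] [198 218   9   8  49] [0.5013098  0.17200314 0.117     ]
[[191.43087768554688, 226.8415985107422], [207.93557739257812, 115.43489074707031], [292.99462890625, 128.03623962402344], [276.48992919921875, 239.4429473876953]] [[ 0.49655867  0.21511676  0.012     ]
 [ 0.83090261  0.17632337  0.012     ]
 [ 0.79423614 -0.07805826  0.012     ]
 [ 0.46251235 -0.03023381  0.012     ]]
scene
red [319.79310345 193.03448276] [317 191   7   5  29] [0.48921834 0.16502731 0.117     ]
[[310.3, 0.0, 254.8], [0.0, 310.3, 183.4], [0.0, 0.0, 1.0]] [[0.001, -0.953, -0.304, 0.077], [1.0, 0.0, 0.001, -0.0], [-0.001, -0.304, 0.953, -0.142], [0.0, 0.0, 0.0, 1.0]]
```

View pics/topc.png

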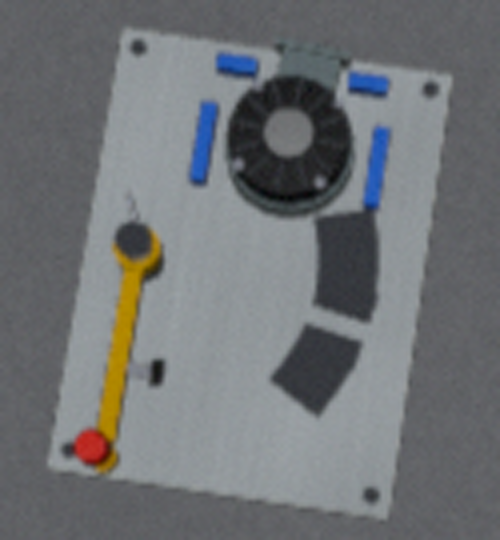

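Crop: the hinge post is at (133,240), the knob at (92,447) and the two arc pieces are at (347,265) and (318,370). The slot shows between them at about (338,323). I'll measure the slot angle and start the approach.

```bash
python3 - <<'E'
from h import *
im=cv2.imread('pics/top0.png');g=cv2.cvtColor(im,cv2.COLOR_BGR2GRAY)
hz=np.array([.6495,.1511]);yaw=np.radians(-7.8);R=np.array([[np.cos(yaw),-np.sin(yaw)],[np.sin(yaw),np.cos(yaw)]])
# brightness sampled along 3 radii on arc plane z=.03
c=manip.calibration('top');K=np.array(c['K']);Rc=np.array(c['rotation']);p=np.array(c['position'])
th=np.arange(.75,1.6,.01)
out=[]
for r in(.138,.15,.162):
    P=np.c_[(hz+r*(np.c_[-np.cos(th),-np.sin(th)]@R.T)),np.full(len(th),.03)]
    q=(K@Rc.T@(P-p).T);q=(q[:2]/q[2]).astype(np.float32)
    v=cv2.remap(g,q[0][None],q[1][None],1)[0];out.append(v)
    b=v>90;print(r,[(round(t,2),int(x)) for t,x in zip(th,v) if .9<t<1.5][::2])
E
python3 -m handwheel '[[[-4.3,-2.65,0.3],[0,0,0]],[[-4.3,-2.65,0.3],[0,0,0]],[[-4.3,-2.65,0.3],[0,0,0]],[[-4.3,-2.65,0.3],[0,0,0]],[[-4.3,-2.65,0.3],[0,0,0]],[[-4.3,-2.65,0.3],[0,0,0]],[[-4.3,-2.65,0.3],[0,0,0]],[[-4.3,-2.65,0.3],[0,0,0]],[[-4.3,-2.65,0.3],[0,0,0]],[[-4.3,-2.65,0.3],[0,0,0]]]' 1 60
```

```text
0.138 [(np.float64(0.9), 152), (np.float64(0.92), 152), (np.float64(0.94), 145), (np.float64(0.96), 113), (np.float64(0.98), 74), (np.float64(1.0), 56), (np.float64(1.02), 56), (np.float64(1.04), 54), (np.float64(1.06), 56), (np.float64(1.08), 56), (np.float64(1.1), 55), (np.float64(1.12), 55), (np.float64(1.14), 56), (np.float64(1.16), 54), (np.float64(1.18), 56), (np.float64(1.2), 55), (np.float64(1.22), 59), (np.float64(1.24), 58), (np.float64(1.26), 57), (np.float64(1.28), 57), (np.float64(1.3), 57), (np.float64(1.32), 69), (np.float64(1.34), 118), (np.float64(1.36), 143), (np.float64(1.38), 147), (np.float64(1.4), 145), (np.float64(1.42), 133), (np.float64(1.44), 100), (np.float64(1.46), 65), (np.float64(1.48), 53)]
0.15 [(np.float64(0.9), 154), (np.float64(0.92), 152), (np.float64(0.94), 148), (np.float64(0.96), 128), (np.float64(0.98), 77), (np.float64(1.0), 55), (np.float64(1.02), 54), (np.float64(1.04), 58), (np.float64(1.06), 58), (np.float64(1.08), 57), (np.float64(1.1), 56), (np.float64(1.12), 56), (np.float64(1.14), 56), (np.float64(1.16), 57), (np.float64(1.18), 56), (n
[... 571 characters left out ...]
4(1.06), 57), (np.float64(1.08), 56), (np.float64(1.1), 55), (np.float64(1.12), 57), (np.float64(1.14), 56), (np.float64(1.16), 60), (np.float64(1.18), 57), (np.float64(1.2), 54), (np.float64(1.22), 56), (np.float64(1.24), 56), (np.float64(1.26), 58), (np.float64(1.28), 57), (np.float64(1.3), 56), (np.float64(1.32), 57), (np.float64(1.34), 94), (np.float64(1.36), 138), (np.float64(1.38), 150), (np.float64(1.4), 147), (np.float64(1.42), 137), (np.float64(1.44), 88), (np.float64(1.46), 57), (np.float64(1.48), 59)]
t: 1.35
position: [0.5022, 0.1707, 0.201]
eef_rot: [[-0.957, 0.29, -0.0], [0.29, 0.957, -0.0], [0.0, -0.0, -1.0]]
contact_force: [0.3, 1.2, -0.1]
finger_gap: 0.0852
finger_force: 0.0
```

```bash
python3 -m handwheel '[[[0,0,0],[0,0,0.186]],[[0,0,0],[0,0,0.186]],[[0,0,0],[0,0,0.186]],[[0,0,0],[0,0,0.186]],[[0,0,0],[0,0,0.186]],[[0,0,0],[0,0,0.186]],[[0,0,0],[0,0,0.186]],[[0,0,0],[0,0,0.186]],[[0,0,0],[0,0,0.186]],[[0,0,0],[0,0,0.186]]]'
python3 -m handwheel '[[[0,0,0],[0,0,0.186]],[[0,0,0],[0,0,0.186]],[[0,0,0],[0,0,0.186]],[[0,0,0],[0,0,0.186]],[[0,0,0],[0,0,0.186]],[[0,0,0],[0,0,0.186]],[[0,0,0],[0,0,0]],[[0,0,0],[0,0,0]],[[0,0,0],[0,0,0]],[[0,0,0],[0,0,0]]]'
python3 - <<'E'
from h import *
s=manip.sense();R=np.array(s['eef_rot']);P=np.array(s['position']);im=manip.capture('wrist')[:,:,::-1]
cv2.imwrite('pics/w1.png',im);h=cv2.cvtColor(np.ascontiguousarray(im),cv2.COLOR_BGR2HSV).astype(int);H,S,V=h[...,0],h[...,1],h[...,2]
print(s['t'],P,R.round(3).tolist())
for c,st in blobs(((H<6)|(H>174))&(S>150)&(V>90)):
    k=ray('wrist',c,.122,(R,P));print(c,st,k,'tool',R.T@(k-P))
E
```

```text
t: 2.6
position: [0.5012, 0.1721, 0.201]
eef_rot: [[0.556, 0.831, -0.001], [0.831, -0.556, -0.0], [-0.001, -0.0, -1.0]]
contact_force: [0.2, -0.3, 0.4]
finger_gap: 0.0854
finger_force: 0.0
t: 3.85
position: [0.5014, 0.1721, 0.2013]
eef_rot: [[0.992, -0.127, -0.0], [-0.127, -0.992, -0.0], [-0.0, 0.0, -1.0]]
contact_force: [0.4, 0.5, 0.2]
finger_gap: 0.0853
finger_force: 0.0
3.85 [0.50135095 0.17213323 0.20127056] [[0.992, -0.127, -0.0], [-0.127, -0.992, -0.0], [-0.0, 0.0, -1.0]]
[260.36476684 191.69948187] [245 172  32  40 965] [0.50166589 0.16767918 0.122     ] tool [0.00088045 0.00436801 0.07927108]
```

View pics/w1.png

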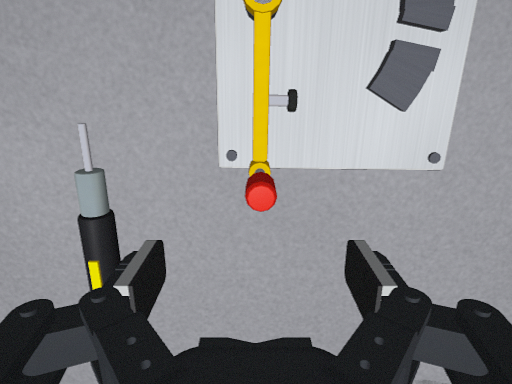

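Wrist view: the knob top is at (260,192), centred between the fingers to within about 4 mm in y, with the gate hinge above it at (262,0). From the top view the slot's middle is near 1.38 rad. Now I'll go down and grip.

```bash
python3 -m handwheel '[[[0,0.3,1],[0,0,0]],[[0,0,1.5],[0,0,0]],[[0,0,1.5],[0,0,0]],[[0,0,1.5],[0,0,0]],[[0,0,1.5],[0,0,0]],[[0,0,1.5],[0,0,0]],[[0,0,1.0],[0,0,0]],[[0,0,0.5],[0,0,0]],[[0,0,0],[0,0,0]],[[0,0,0],[0,0,0]]]'
python3 -m handwheel '[[[0,0,0],[0,0,0]],[[0,0,0],[0,0,0]],[[0,0,0],[0,0,0]],[[0,0,0],[0,0,0]],[[0,0,0],[0,0,0]],[[0,0,0],[0,0,0]],[[0,0,0],[0,0,0]],[[0,0,0],[0,0,0]],[[0,0,0],[0,0,0]],[[0,0,0],[0,0,0]]]' -1 60
python3 -c "
from h import *
cv2.imwrite('pics/w2.png',manip.capture('wrist')[:,:,::-1])"
```

```text
t: 5.15
position: [0.5012, 0.1692, 0.1017]
eef_rot: [[0.992, -0.128, 0.001], [-0.128, -0.992, 0.0], [0.001, -0.0, -1.0]]
contact_force: [-0.3, 1.0, 0.8]
finger_gap: 0.0853
finger_force: 0.0
t: 6.4
position: [0.5009, 0.1685, 0.1013]
eef_rot: [[0.992, -0.128, -0.0], [-0.128, -0.992, -0.001], [-0.0, 0.001, -1.0]]
contact_force: [-0.9, -6.1, 1.4]
finger_gap: 0.0223
finger_force: 58.6
```

View pics/w2.png

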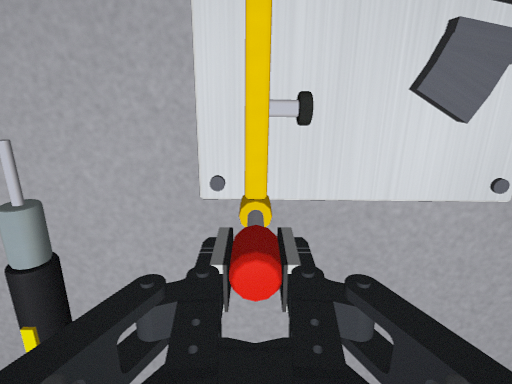

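The grip is on the knob at (256,262), between both pads. Swinging the gate along its arc with the tool turning with it.

```bash
python3 -m handwheel '[[[0.02,0.75,0],[0,0,-0.05]],[[0.07,1.5,0],[0,0,-0.1]],[[0.07,1.5,0],[0,0,-0.1]],[[0.07,1.5,0],[0,0,-0.1]],[[0.07,1.5,0],[0,0,-0.1]],[[0.02,0.75,0],[0,0,-0.05]],[[0,0,0],[0,0,0]],[[0,0,0],[0,0,0]],[[0,0,0],[0,0,0]],[[0,0,0],[0,0,0]]]'
python3 -c "
from h import *
s=manip.sense();R=s['eef_rot'];print(R.T@s['contact_force'],s['torque'])"
```

```text
t: 7.7
position: [0.5087, 0.0955, 0.1009]
eef_rot: [[0.932, 0.363, -0.003], [0.363, -0.932, 0.0], [-0.003, -0.001, -1.0]]
contact_force: [-8.5, 0.6, 1.7]
finger_gap: 0.0224
finger_force: 59.0
[-7.67077421 -3.65757227 -1.64584945] [ 0.11806087  1.38827929 -0.15658409]
```

```bash
python3 -m handwheel '[[[-0.07,0.75,0],[0,0,-0.04]],[[0.05,1.5,0],[0,0,-0.1]],[[0.05,1.5,0],[0,0,-0.1]],[[0.05,1.5,0],[0,0,-0.1]],[[0.05,1.5,0],[0,0,-0.1]],[[0.05,1.5,0],[0,0,-0.1]],[[0.05,1.5,0],[0,0,-0.1]],[[0.05,1.5,0],[0,0,-0.1]],[[0.02,0.75,0],[0,0,-0.05]],[[0,0,0],[0,0,0]]]'
cat > f.py <<'E'
from h import *
s=manip.sense();R=s['eef_rot'];P=s['position'];hg=np.array([.6494,.1472]);v=P[:2]-hg
a=np.degrees(np.arctan2(v[1],v[0]))%360
print('tool F',(R.T@s['contact_force']).round(1),'theta',np.radians(a-171.95).round(3),'r',np.hypot(*v).round(4),'tool yaw-radial',(np.degrees(np.arctan2(R[1,0],R[0,0]))-(a-180)).round(2))
E
python3 f.py
```

```text
t: 8.95
position: [0.5883, 0.0101, 0.1009]
eef_rot: [[0.397, 0.918, -0.002], [0.918, -0.397, 0.002], [0.001, -0.002, -1.0]]
contact_force: [-4.4, 9.2, 2.0]
finger_gap: 0.0223
finger_force: 59.4
tool F [ 6.7 -7.7 -2. ] theta 1.292 r 0.1501 tool yaw-radial 0.67
```

```bash
python3 -m handwheel '[[[0.04,0,0.1],[0,0,0]],[[0,0,0.1],[0,0,0]],[[0,0,0.1],[0,0,0]],[[0,0,0.1],[0,0,0]],[[0,0,0.1],[0,0,0]],[[0,0,0],[0,0,0]],[[0,0,0],[0,0,0]],[[0,0,0],[0,0,0]],[[0,0,0],[0,0,0]],[[0,0,0],[0,0,0]]]'; python3 f.py
```

```text
t: 10.2
position: [0.5881, 0.0103, 0.0969]
eef_rot: [[0.397, 0.918, -0.001], [0.918, -0.397, 0.001], [0.0, -0.001, -1.0]]
contact_force: [-9.1, 4.7, 12.0]
finger_gap: 0.0223
finger_force: 60.6
tool F [  0.7 -10.3 -11.9] theta 1.29 r 0.1499 tool yaw-radial 0.71
```

The bolt is bearing on the arc plate after 4 mm of travel, at swing 1.29, so this isn't the slot. Sweeping on under light pressure.

```bash
python3 -m handwheel '[[[0,0.15,0],[0,0,-0.01]],[[0,0.15,0],[0,0,-0.01]],[[0,0.15,0],[0,0,-0.01]],[[0,0.15,0],[0,0,-0.01]],[[0,0.15,0],[0,0,-0.01]],[[0,0.15,0],[0,0,-0.01]],[[0,0.15,0],[0,0,-0.01]],[[0,0.15,0],[0,0,-0.01]],[[0,0,0],[0,0,0]],[[0,0,0],[0,0,0]]]'; python3 f.py
```

```text
t: 11.45
position: [0.599, 0.0059, 0.0959]
eef_rot: [[0.323, 0.946, -0.002], [0.946, -0.323, 0.001], [0.0, -0.002, -1.0]]
contact_force: [-6.2, 4.4, 2.0]
finger_gap: 0.0219
finger_force: 59.4
tool F [ 2.1 -7.3 -2. ] theta 1.369 r 0.15 tool yaw-radial 0.79
```

The force fell and the bolt sank, so it has found the slot at 1.37. Pushing it down.

```bash
python3 -m handwheel '[[[0,0.12,0.1],[0,0,-0.01]],[[0,0,0.2],[0,0,0]],[[0,0,0.2],[0,0,0]],[[0,0,0.2],[0,0,0]],[[0,0,0.2],[0,0,0]],[[0,0,0.2],[0,0,0]],[[0,0,0.2],[0,0,0]],[[0,0,0.15],[0,0,0]],[[0,0,0],[0,0,0]],[[0,0,0],[0,0,0]]]'; python3 f.py
```

```text
t: 12.7
position: [0.6013, 0.0052, 0.0836]
eef_rot: [[0.313, 0.95, 0.001], [0.95, -0.313, 0.0], [0.001, 0.001, -1.0]]
contact_force: [-8.1, 3.4, 21.4]
finger_gap: 0.0221
finger_force: 61.5
tool F [  0.7  -8.8 -21.4] theta 1.385 r 0.1499 tool yaw-radial 0.46
```

```bash
python3 -m handwheel '[[[0,0,0.1],[0,0,0]],[[0,0,0.1],[0,0,0]],[[0,0,0],[0,0,0]],[[0,0,0],[0,0,0]],[[0,0,0],[0,0,0]],[[0,0,0],[0,0,0]],[[0,0,0],[0,0,0]],[[0,0,0],[0,0,0]],[[0,0,0],[0,0,0]],[[0,0,0],[0,0,0]]]'; python3 f.py
```

```text
t: 13.95
position: [0.6022, 0.0049, 0.0833]
eef_rot: [[0.313, 0.95, 0.004], [0.95, -0.313, -0.001], [0.001, 0.004, -1.0]]
contact_force: [-10.8, 0.7, 38.3]
finger_gap: 0.0221
finger_force: 63.4
tool F [ -2.7 -10.3 -38.3] theta 1.391 r 0.1499 tool yaw-radial 0.09
```

The bolt is hard on its stop (38 N). Easing the load, then letting go and withdrawing upward.

```bash
python3 -m handwheel '[[[0,0,-0.1],[0,0,0]],[[0,0,-0.1],[0,0,0]],[[0,-0.1,0],[0,0,0]],[[0,-0.1,0],[0,0,0]],[[0,-0.1,0],[0,0,0]],[[0,0,0],[0,0,0]],[[0,0,0],[0,0,0]],[[0,0,0],[0,0,0]],[[0,0,0],[0,0,0]],[[0,0,0],[0,0,0]]]'; python3 f.py
python3 -m handwheel '[[[0,0,0],[0,0,0]],[[0,0,0],[0,0,0]],[[0,0,0],[0,0,0]],[[0,0,0],[0,0,0]],[[0,0,0],[0,0,0]],[[0,0,0],[0,0,0]],[[0,0,0],[0,0,0]],[[0,0,0],[0,0,0]],[[0,0,0],[0,0,0]],[[0,0,0],[0,0,0]]]' 1; python3 f.py
```

```text
t: 15.2
position: [0.5997, 0.0058, 0.0836]
eef_rot: [[0.314, 0.95, 0.004], [0.95, -0.314, -0.0], [0.001, 0.004, -1.0]]
contact_force: [5.0, 0.7, 14.4]
finger_gap: 0.022
finger_force: 60.8
tool F [  2.3   4.6 -14.4] theta 1.374 r 0.1499 tool yaw-radial 1.06
t: 16.45
position: [0.5981, 0.0059, 0.0818]
eef_rot: [[0.314, 0.95, -0.0], [0.95, -0.314, -0.0], [-0.0, -0.0, -1.0]]
contact_force: [-0.1, -0.6, 1.0]
finger_gap: 0.0854
finger_force: 0.0
tool F [-0.6  0.1 -1. ] theta 1.363 r 0.1503 tool yaw-radial 1.66
```

```bash
python3 -m handwheel '[[[0,0,-0.5],[0,0,0]],[[0,0,-1],[0,0,0]],[[0,0,-1.5],[0,0,0]],[[0,0,-2],[0,0,0]],[[0,0,-2],[0,0,0]],[[0,0,-2],[0,0,0]],[[0,0,-2],[0,0,0]],[[0,0,-1],[0,0,0]],[[0,0,0],[0,0,0]],[[0,0,0],[0,0,0]]]'; python3 -c "
from h import *
s=manip.sense();R=np.array(s['eef_rot']);P=np.array(s['position']);im=np.ascontiguousarray(manip.capture('wrist')[:,:,::-1])
cv2.imwrite('pics/w3.png',im);h=cv2.cvtColor(im,cv2.COLOR_BGR2HSV).astype(int);H,S,V=h[...,0],h[...,1],h[...,2]
for c,st in blobs(((H<6)|(H>174))&(S>150)&(V>90)): print(c,st,ray('wrist',c,.105,(R,P)))"
```

```text
t: 17.7
position: [0.5979, 0.0059, 0.2011]
eef_rot: [[0.314, 0.95, -0.001], [0.95, -0.314, 0.0], [-0.0, -0.001, -1.0]]
contact_force: [0.3, 0.2, 0.9]
finger_gap: 0.0857
finger_force: 0.0
[257.25216316 183.73300371] [243 166  29  36 809] [0.60050212 0.00651421 0.105     ]
```

View pics/w3.png

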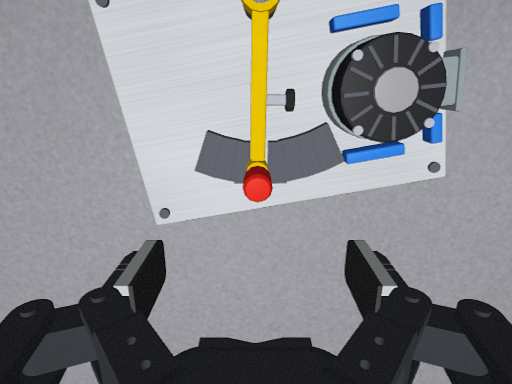

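Wrist view: the gripper is clear, and the gate stands at the slot with the knob at (257,184). The knob is lower than before, and the blower sits undisturbed in its nest at (395,88). Handing in.

```bash
python3 -c "
from workcell import manip
print(manip.close_job())"
```

```text
the job is handed in; nothing more can be done
None
```

The gate is shut and held by the bolt alone, which went down to its stop in the slot at about 1.37 rad; the gripper was clear at hand-in (about 18 s), and the arm stayed clear of the blower, screwdriver and tray.

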